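# Clamp a sample vial to a firm feel

### The arm

A 6-joint arm with a two-finger parallel gripper is mounted at the origin on the work surface. World frame = base frame: x ahead of the robot, y to its left, z up, the work surface at z = 0. Lengths are in m, angles in degrees, forces in N, time in s.
With the tool pointing down it reaches from about 0.4 to 0.825 m from the base axis. Payload 7 kg.
Tool frame: the origin (TCP) lies midway between the tips of the shut fingers; the grasp point (between the pads) lies ctrl.tcp_to_grasp behind it (ctrl.tcp_to_grasp is the distance from the TCP to the grasp point, in m); y points along the fingers, z is the direction in which the jaws open and shut, and the axes are right-handed (so a half turn about y gives the same grasp; the last joint's range is limited). The gripper opens to 88 mm and grips with 3 to 60 N. Pads are 19 mm wide; open, the fingers measure 130 mm over their backs; the gripper's body (78 mm by 193 mm) begins 47 mm behind the grasp point.
Start: joints at [-50.816, 20.546, 0.682, 0, -70.136, -16.507], TCP at [0.26, -0.623, 0.227] pointing down, gripper open.
Joint ranges: [-176.03, 176.03], [-82.01, 121.73], [-58.28, 71.71], [-173.87, 95.51], [-174.79, -0.11], [-173.66, 173.66]. Speed limits (degrees/s): [136.94, 136.94, 172.46, 180, 180, 180].

### API

Orientations are given as [roll, pitch, yaw] about the fixed x, y, z axes, in that order (R = Rz(yaw) Ry(pitch) Rx(roll)).
In Python, from plant import ctrl, snapshot, silhouettes gives the robot as it stands.
- The arm moves only by the shell command python3 -m pendant 'ROWS'. ROWS is JSON, a list that holds one entry, the list of rows, each a list of 7 numbers: the shift along the tool's x, y, z in cm, then the turn, a rotation vector about the tool's x, y, z in degrees, then the opening, from 0 (shut) to 1 (fully open). In form: [[[x, y, z, rx, ry, rz, hand], ...]]. A call has 1 to 12 rows; each row shifts and turns the commanded pose from where the row before left it, along the tool's axes as they then stand; what a row does not reach is not made up. A row lasts 1/12 s, in which the tool goes at most 41.7 mm and 7.16 degrees, less where a joint would pass 70% of its speed; a pose out of reach is approached as far as the arm can. A call with a gripper value outside its range is refused whole. The fingers move at their own pace and stop on an object; the grip force is fixed at half the most. Time passes only in rows, so rows that do not move let the fingers close. It gives the time, the measured TCP pose, the force and the opening at its end, in the units of the state.
- ctrl.get_obs(): the state, without advancing time (a new reading comes with each control period).
- snapshot(name): name is "side" or "top"; returns a dict with "image" (480x640x3 uint8, red, green, blue), "camera_matrix" (3x3 intrinsics, pixels), "eye" and "orientation" of the camera in the world. Camera axes: x right, y down, z forward; pixel columns grow to the right and rows downward; lengths in m; the calibration is good to about 2 mm. A picture is of the moment at which its call begins. There is no depth.
- ctrl.close_job(): hands the job in, once; it reports no verdict.
Trained networks look in a picture, given as the dict that the camera call returned (one of the last four; its "shot" number tells which), for a name from the list of things; names that differ only in an ending like _2 or _b are one class to them, and where a whole thing is asked for, a point or a joint stands for the part that bears it (a point fixed in the world has none). Each returns a list of dicts, best first, with "confidence" (0 to 1); they miss things now and then, are a little off and sometimes report something else, mostly with a low value. They report only what shows in the picture. A call takes as long as a camera call.
- silhouettes(picture, thing): "mask" (480x640 bool, what is visible of it) and "bbox" ([left, top, width, height] in pixels, round what is visible of it).
The state is a dict: "clock": time; "joint_pos": joint angles; "qvel": joint speeds; "tau": joint torques, N m; "tool_pos": TCP position; "orientation": TCP orientation; "force": force on the tool from outside, world axes, zero at the start; "moment": the same for the moment, N m; "opening": finger opening in m.
Only numpy, scipy, OpenCV 4.12 (cv2) and the standard library are available. Lean on these libraries where they do the work, as an engineer would, in place of code of your own. Each camera call takes 0.05 s, during which the arm holds its last target.

### The job

Take the tallest of the three capped vials out of the blue rack and stand it, upright and without dropping it, in the open bench clamp between the jaw and the vee stop. Let go of it, then wind the clamp's handwheel clockwise by its knob until the jaw grips the vial and the knob pushes back firmly, about 17 N, and leave it so; do not wind past that, or the glass cracks. Leave everything else where it is.

Things in the scene. Friction and masses are not known exactly. Their poses are not given: they have to be found in the camera images.
- vial_tall_mid (a point): Centre (half-way up) of the vial to be clamped: the tallest of three upright amber glass vials with white caps, 24 mm diameter, 88 mm tall over the cap (the cap is its top 14 mm), 50 g or so. It stands in a 27 mm hole of the rack, its foot 10 mm above the bench, so 58 mm of it stand above the rack.
- vial_mid_mid (a point): Centre of the middle-sized vial (24 mm diameter, 68 mm tall), in another hole of the rack; leave it there.
- vial_short_mid (a point): Centre of the shortest vial (24 mm diameter, 52 mm tall), in another hole of the rack; leave it there.
- rack: Blue plastic rack, fixed, 125 x 190 x 40 mm, origin at the centre of its underside; six holes 30 mm deep in two rows (x -30 and +30 mm; y -60, 0 and +60 mm in its own axes).
- clamp: Fixed bench clamp on a grey base plate 120 x 270 x 20 mm that spans y -165 to +105 mm in the clamp's own axes; origin on the bench. A jaw slides along its +y towards a sprung vee stop, both centred on x = 0; the handwheel's axis is at x 0, y -85 mm. Two rails, 10 mm high and 8 mm wide, run on the plate at x -36 and +36 mm.
- seat (a point): Point on the base plate's top (20 mm above the bench) where the vial's foot should be set: between the open jaw and the vee, x 0, y +28 mm in the clamp's axes. The vial may stand up to 6 mm from it; the jaw then pushes it along into the vee.
- jaw_face (a point): Middle of the jaw's flat pressing face (44 mm wide, 33 mm high, it looks along the clamp's +y), 40 mm above the bench. It advances 10 mm per radian of the handwheel; at the start it stands at y 0 to +8 mm in the clamp's axes, and it begins to bear once the vial is in the vee, with the face somewhere between y +24 and +36 mm.
- hub (a point): Centre of the top of the handwheel's hub, 62 mm above the bench, on the wheel's upright axis. The steel wheel is 122 mm in diameter, its rim's top 56 mm above the bench.
- knob (a point): Centre (half-way up) of the wheel's upright black handle knob, 20 mm diameter, 40 mm tall, from 57 to 97 mm above the bench; it stands 50 mm from the wheel's axis and spins freely on its own pin, so it can be held at any yaw while the wheel goes round.
- opener: Grey plastic tube opener, 150 mm long, loose on the bench; leave it.
- beaker: Glass beaker, 66 mm diameter, 90 mm tall, loose; leave it.
- tray: Stainless forceps tray, 110 x 210 x 22 mm, loose; leave it.
- reagent: Capped glass reagent bottle, 72 mm diameter, 150 mm tall, loose; leave it.
- tipbox: White pipette tip box, 85 x 120 x 49 mm, loose; leave it.
- vee (a point): Point on the base plate (clamp x 0, y +42 mm, 20 mm above the bench) under the vial's axis when it sits fully in the vee. Nominal only: the vee stop is adjustable and really sits anywhere within 6 mm either way along y, which is not reported. A stiff spring (16 N/mm) carries it. Vee and jaw reach 55 mm above the bench.
- wheel (a joint): Turn of the handwheel, rad, growing clockwise seen from above, which closes the jaw; 0 to 0.8 at the start. Steady friction 0.55 Nm (11 N at the knob) holds it where it is left. Once the vial bears on the sprung vee the effort at the knob rises smoothly by some 30 N per further radian to the wanted 17 N (30 to 35 N at the jaw). A force read at standstill is 1 to 2 N less. In all 1.8 to 4.2 rad.

How it is judged:
By the outcome, as a careful person would: the job done as asked, in the order asked, and still so for the second after the job is handed in, with the robot touching nothing.
It also fails if it takes over 72 s, if anything falls off the work surface, if the arm or the gripper's body presses on something with over 40 N, if the wrist force passes 120 N, or if a joint passes its speed limit or range.

## Working session

There is one attempt and no reset: what is moved stays moved. The work goes in short steps, Python scripts to look and compute and a shell command to move; the robot and the scene stay as the last step left them, time stands still between calls to the robot, and variables do not carry over. Pictures are saved under pics/ and viewed, and the job is handed in when it is done.

```bash
ls; mkdir -p pics
python3 - <<'E'
from plant import ctrl, snapshot, silhouettes
import cv2
print(ctrl.get_obs(), ctrl.tcp_to_grasp)
for n in ("side","top"):
    s=snapshot(n); cv2.imwrite(f"pics/{n}0.png",s["image"][:,:,::-1]); print(n,s["camera_matrix"],s["eye"],s["orientation"],s["shot"])
E
```

```text
pics
{'clock': 0.0, 'joint_pos': array([-5.08145193e+01,  2.05919738e+01,  6.33826558e-01, -2.06830848e-02,
       -7.01373836e+01, -1.65041660e+01]), 'qvel': array([-0.02599917, -0.10341489, -0.01410161,  0.00700014, -0.00329878,
        0.04399706]), 'tau': array([ 2.75791681e-03, -5.82715380e+01,  2.93055975e+01,  6.99669912e+00,
        7.02558857e-03, -1.46841026e-04]), 'tool_pos': array([ 0.26003591, -0.62235865,  0.22561526]), 'orientation': array([-8.99028811e+01,  8.49927931e-03,  2.26742782e+01]), 'force': array([ 0.99540791,  0.1897578 , -0.08913432]), 'moment': array([-0.00436892, -0.06223255, -0.02908506]), 'opening': 0.08755662621110306} 0.0188
side [[489.28526717   0.         323.11900114]
 [  0.         489.28526717 241.74457263]
 [  0.           0.           1.        ]] [0.489653   0.76658088 0.77758474] [-1.34358080e+02 -1.24237192e-01 -1.77339727e+02] 1
top [[598.59546111   0.         318.40456225]
 [  0.         598.59546111 236.50058817]
 [  0.           0.           1.        ]] [0.38226645 0.07876237 1.3846144 ] [-1.72374547e+02  1.57848043e-01 -9.03924414e+01] 2
```

View pics/side0.png

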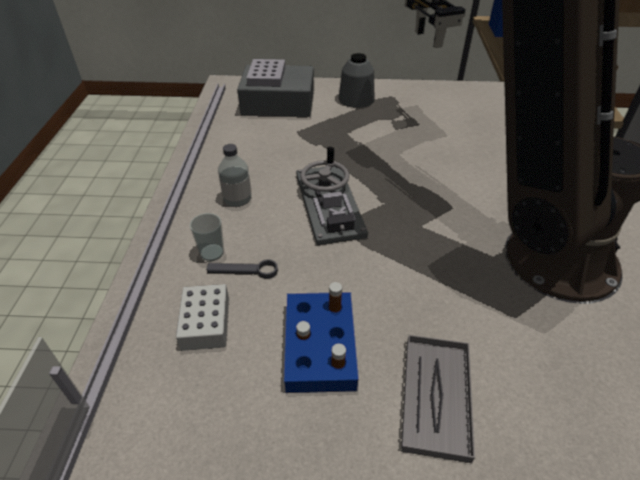

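View pics/top0.png

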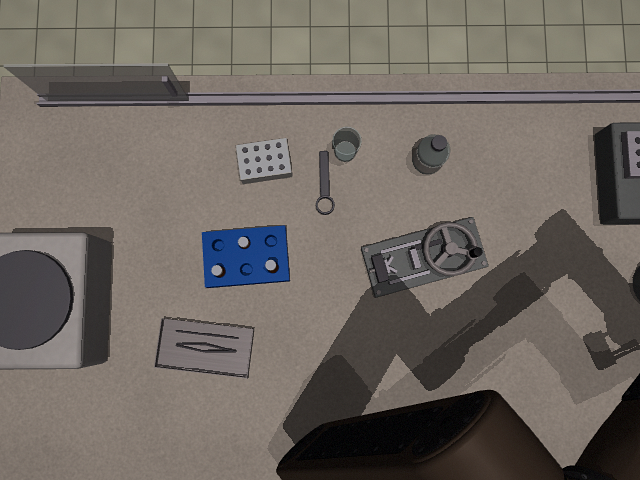

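Side view: the tallest vial looks to be at (335,295), the far-right one in the rack. In the top view that is the cap at (271,265). The clamp's wheel is at about (452,248) top and its knob at (474,253). Next I'll run the networks.

```bash
cat > h.py <<'E'
import numpy as np, cv2
from scipy.spatial.transform import Rotation as R
from plant import ctrl, snapshot, silhouettes
def cam(s):
    return s["camera_matrix"], np.array(s["eye"]), R.from_euler('xyz',s["orientation"],degrees=True).as_matrix()
def proj(s,p):
    K,e,M=cam(s); q=(np.atleast_2d(p)-e)@M; q=q@K.T; return q[:,:2]/q[:,2:]
def ray(s,u,v):
    K,e,M=cam(s); d=M@np.linalg.solve(K,[u,v,1.]); return e,d
def atz(s,u,v,z):
    e,d=ray(s,u,v); return e+d*(z-e[2])/d[2]
def tri(rs):
    A=np.zeros((3,3));b=np.zeros(3)
    for e,d in rs:
        d=d/np.linalg.norm(d);P=np.eye(3)-np.outer(d,d);A+=P;b+=P@e
    return np.linalg.solve(A,b)
E
python3 - <<'E'
from h import *
import pickle
S={n:snapshot(n) for n in("side","top")}
out={}
for t in ["vial_tall_mid","vial_mid_mid","vial_short_mid","rack","clamp","hub","knob","jaw_face","wheel"]:
    for n,s in S.items():
        for r in silhouettes(s,t)[:3]:
            m=r["mask"]; c=np.argwhere(m).mean(0)[::-1] if m.any() else None
            print(t,n,round(r["confidence"],2),r["bbox"],np.round(c,1),m.sum())
            out.setdefault((t,n),[]).append(r)
pickle.dump((S,out),open("d.pkl","wb"))
E
```

```text
vial_tall_mid side 0.85 [327.3, 281.0, 17.7, 27.3] [335.3 297.1] 368
vial_tall_mid side 0.24 [177.4, 282.8, 53.3, 68.5] [203.3 317.2] 3128
vial_tall_mid top 0.45 [262.3, 261.9, 16.9, 10.7] [271.8 265.7] 132
vial_mid_mid side 0.67 [332.4, 341.6, 15.3, 30.3] [338.5 355.8] 317
vial_mid_mid top 0.58 [212.5, 266.9, 13.2, 9.5] [218.3 271. ] 131
vial_mid_mid top 0.43 [427.3, 221.6, 54.2, 55.1] [451.4 247.7] 1307
vial_short_mid side 0.54 [297.6, 318.5, 14.3, 19.4] [303.4 330.2] 210
vial_short_mid top 0.66 [240.0, 237.9, 11.7, 11.4] [243.5 242. ] 101
rack side 0.73 [285.4, 294.6, 71.8, 99.4] [319.5 344.5] 6200
rack top 0.89 [201.7, 227.0, 86.3, 58.1] [245.2 256. ] 4410
clamp side 0.75 [296.3, 142.9, 72.5, 102.9] [329.4 198.5] 3705
clamp top 0.8 [357.8, 216.7, 130.5, 83.3] [427.4 255.8] 5813
hub side 0.57 [302.0, 148.9, 48.3, 46.5] [324.1 172.5] 1101
hub top 0.73 [426.1, 221.3, 54.6, 56.8] [451. 248.] 1165
jaw_face side 0.66 [315.9, 193.3, 26.0, 13.9] [329.8 198.9] 331
jaw_face top 0.62 [405.8, 237.4, 36.4, 34.4] [418.8 253.4] 288
wheel side 0.61 [299.5, 147.9, 50.1, 47.5] [324.3 173.5] 923
wheel top 0.75 [426.2, 223.5, 53.9, 51.1] [451.2 248.2] 1258
```

Run:
```python
from h import *
import pickle
S,o=pickle.load(open("d.pkl","rb"))
from scipy.optimize import minimize
def box(p,sx,sy,z0,z1,y0=None):
    c=[(x,y,z) for x in(-sx/2,sx/2) for y in (-sy/2,sy/2) for z in(z0,z1)]
    c=np.array(c); th=p[2]; Rm=np.array([[np.cos(th),-np.sin(th)],[np.sin(th),np.cos(th)]])
    c[:,:2]=c[:,:2]@Rm.T+p[:2]; return c
def hullmask(pts,k=4):
    im=np.zeros((480*k,640*k),np.uint8); h=cv2.convexHull(pts.astype(np.float32)*k+ (k-1)/2)
    cv2.fillConvexPoly(im,np.round(h*16).astype(np.int32),1,shift=4); return cv2.resize(im.astype(np.float32),(640,480),interpolation=cv2.INTER_AREA)
# rack masks by colour
M={}
for n in S:
    im=S[n]["image"].astype(int); m=o[("rack",n)][0]["mask"].astype(np.uint8)
    blue=((im[...,2]>im[...,0]+40)&(im[...,2]>im[...,1]+25)).astype(np.uint8)&cv2.dilate(m,np.ones((9,9)))
    h=cv2.convexHull(np.argwhere(blue)[:,::-1].astype(np.float32)); mm=np.zeros((480,640),np.uint8); cv2.fillConvexPoly(mm,h.astype(np.int32),1); M[n]=mm
for use in (["side"],["top"],["side","top"]):
    def f(p): return sum(np.abs(hullmask(proj(S[n],box(p,.125,.19,0,.04)))-M[n]).sum()/M[n].sum() for n in use)
    c=atz(S["top"],245,256,.03)
    best=min((minimize(f,[c[0],c[1],a],method="Nelder-Mead",options=dict(initial_simplex=[[c[0],c[1],a],[c[0]+.01,c[1],a],[c[0],c[1]+.01,a],[c[0],c[1],a+.1]],xatol=1e-5)) for a in(0,.1,-.1)),key=lambda r:r.fun)
    p=best.x; print(use,p[:2],np.degrees(p[2]),best.fun)
    Rm=np.array([[np.cos(p[2]),-np.sin(p[2])],[np.sin(p[2]),np.cos(p[2])]])
    for x in(-.03,.03):
        for y in(-.06,0,.06): print(x,y,(Rm@[x,y]+p[:2]).round(4))
# vials
for t,h in(("vial_tall_mid",.098),("vial_mid_mid",.078),("vial_short_mid",.062)):
    r=o[(t,"top")][0]["mask"]; c=np.argwhere(r).mean(0)[::-1]
    print(t,"top cap at z",h,atz(S["top"],*c,h).round(4))
    r=o[(t,"side")][0]; x,y,w,hh=r["bbox"]; 
    c=np.argwhere(r["mask"]).mean(0)[::-1]
    zc=(.04+h)/2; print("  side centroid",atz(S["side"],*c,zc).round(4))
im=S["top"]["image"][205:305,345:505]; cv2.imwrite("pics/ct.png",cv2.resize(im,None,fx=5,fy=5,interpolation=cv2.INTER_CUBIC)[:,:,::-1])
im=S["side"]["image"][135:250,285:385]; cv2.imwrite("pics/cs.png",cv2.resize(im,None,fx=5,fy=5,interpolation=cv2.INTER_CUBIC)[:,:,::-1])
```

```text
['side'] [0.52011405 0.23033475] 4.25296741871614 0.09337421837421837
-0.03 -0.06 [0.4946 0.1683]
-0.03 0 [0.4902 0.2281]
-0.03 0.06 [0.4857 0.2879]
0.03 -0.06 [0.5545 0.1727]
0.03 0 [0.55   0.2326]
0.03 0.06 [0.5456 0.2924]
['top'] [0.52082357 0.24869991] 4.3110003501239955 0.015667185877466253
-0.03 -0.06 [0.4954 0.1866]
-0.03 0 [0.4909 0.2464]
-0.03 0.06 [0.4864 0.3063]
0.03 -0.06 [0.5552 0.1911]
0.03 0 [0.5507 0.251 ]
0.03 0.06 [0.5462 0.3108]
['side', 'top'] [0.51976901 0.24825703] 4.39479006534959 0.16245602067253156
-0.03 -0.06 [0.4945 0.1861]
-0.03 0 [0.4899 0.246 ]
-0.03 0.06 [0.4853 0.3058]
0.03 -0.06 [0.5543 0.1907]
0.03 0 [0.5497 0.2506]
0.03 0.06 [0.5451 0.3104]
vial_tall_mid top cap at z 0.098 [0.4919 0.182  0.098 ]
  side centroid [0.4922 0.1885 0.069 ]
vial_mid_mid top cap at z 0.078 [0.4827 0.3006 0.078 ]
  side centroid [0.4833 0.3075 0.059 ]
vial_short_mid top cap at z 0.062 [0.5481 0.248  0.062 ]
  side centroid [0.5474 0.2526 0.051 ]
```

View pics/ct.png

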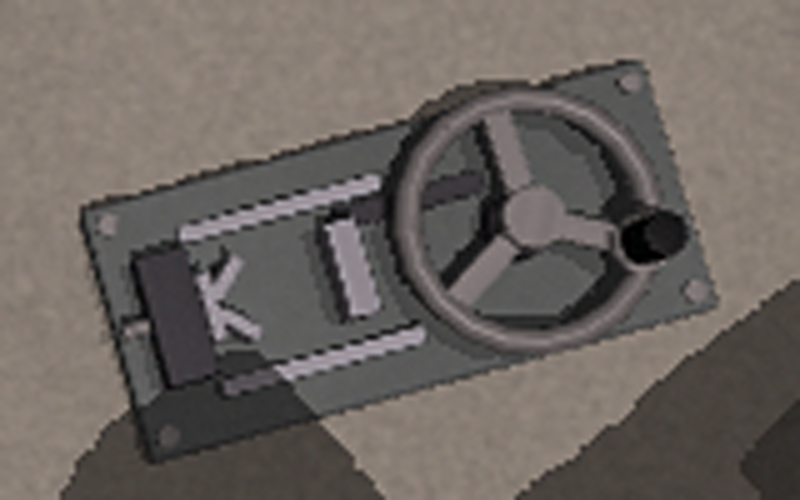

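View pics/cs.png

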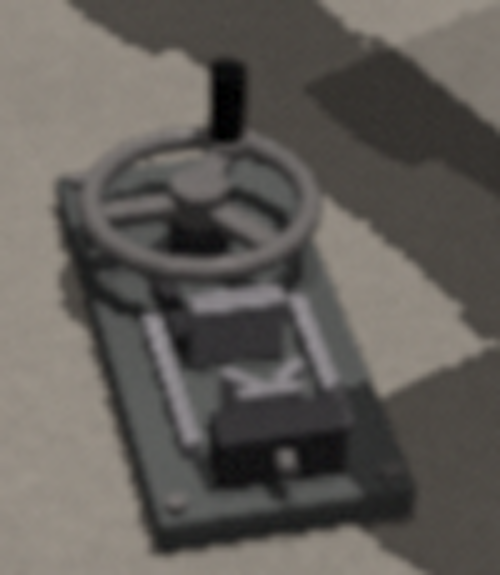

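```bash
cat > fit.py <<'E'
from h import *
import pickle
S,o=pickle.load(open("d.pkl","rb"))
from scipy.optimize import least_squares
def T(p,q):
    q=np.atleast_2d(q).astype(float); th=p[2]; Rm=np.array([[np.cos(th),-np.sin(th)],[np.sin(th),np.cos(th)]])
    r=q.copy(); r[:,:2]=q[:,:2]@Rm.T+p[:2]; return r
c=lambda x,y:(x/1000,y/1000,.02)
top=[(c(60,105),82,207),(c(60,-165),640,62),(c(-60,-165),718,300),(c(-60,105),150,462)]
side=[(c(60,105),155,522),(c(-60,105),412,487),(c(60,-165),62,180)]
obs=[("top",q,(u+.5)/5-.5+345,(v+.5)/5-.5+205) for q,u,v in top]+[("side",q,(u+.5)/5-.5+285,(v+.5)/5-.5+135) for q,u,v in side]
def fit(obs):
    f=lambda p:np.concatenate([proj(S[n],T(p,q))[0]-(u,v) for n,q,u,v in obs])
    return least_squares(f,[.5,-.1,.25])
E
python3 - <<'E'
from fit import *
for sel in(["top"],["side"],["top","side"]):
    r=fit([x for x in obs if x[0] in sel]); p=r.x
    print(sel,p[:2].round(4),np.degrees(p[2]).round(2),"res",r.fun.round(1))
    print(" seat",T(p,(0,.028,.02))[0].round(4),"hub",T(p,(0,-.085,.062))[0].round(4))
# direct
k=lambda n,u,v:((u+.5)/5-.5+(345 if n=="top" else 285),(v+.5)/5-.5+(205 if n=="top" else 135))
print("hub top",atz(S["top"],*k("top",533,215),.062).round(4),"side",atz(S["side"],*k("side",200,180),.062).round(4))
print("knob top from top", atz(S["top"],*k("top",663,232),.097).round(4),"side top",atz(S["side"],*k("side",229,66),.097).round(4))
print("knob tri",tri([ray(S["top"],*k("top",655,236)),ray(S["side"],*k("side",229,100))]).round(4))
for t,cap in(("vial_tall_mid",.098),("vial_mid_mid",.078),("vial_short_mid",.062)):
    res=[]
    for n in S:
        m=o[(t,n)][0]["mask"]; im=S[n]["image"].astype(int)
        m=cv2.dilate(m.astype(np.uint8),np.ones((3,3)))>0
        w=m&(im.min(2)>110); q=np.argwhere(w).mean(0)[::-1]; res.append(ray(S[n],*q)); print(t,n,w.sum(),q.round(1),"at cap z",atz(S[n],*q,cap-(.002 if n=="top" else .004)).round(4))
    print("  tri",tri(res).round(4))
    m=o[("rack","side")][0]["mask"]
E
```

```text
['top'] [ 0.5106 -0.1317] 14.82 res [-0.7  0.2  0.3 -1.3  0.2  1.1  0.1 -0.1]
 seat [ 0.5035 -0.1046  0.02  ] hub [ 0.5324 -0.2138  0.062 ]
['side'] [ 0.5083 -0.1297] 13.8 res [-0.2  0.6  0.6  0.5 -0.5 -1.6]
 seat [ 0.5016 -0.1025  0.02  ] hub [ 0.5286 -0.2122  0.062 ]
['top', 'side'] [ 0.5099 -0.1312] 14.58 res [-0.8  0.3  0.3 -0.7  0.   1.8 -0.3  0.1 -0.2  0.3  0.4 -0.3 -1.8 -1.7]
 seat [ 0.5029 -0.1041  0.02  ] hub [ 0.5313 -0.2135  0.062 ]
hub top [ 0.5323 -0.2137  0.062 ] side [ 0.53   -0.2145  0.062 ]
knob top from top [ 0.5206 -0.2619  0.097 ] side top [ 0.5179 -0.2619  0.097 ]
knob tri [ 0.5194 -0.2637  0.076 ]
vial_tall_mid side 130 [335.6 285.9] at cap z [0.4924 0.1824 0.094 ]
vial_tall_mid top 86 [270.2 264.6] at cap z [0.4944 0.1856 0.096 ]
  tri [0.4933 0.1855 0.0979]
vial_mid_mid side 131 [338.4 349.2] at cap z [0.4838 0.3044 0.074 ]
vial_mid_mid top 81 [216.4 269.8] at cap z [0.4855 0.3052 0.076 ]
  tri [0.4847 0.3053 0.0756]
vial_short_mid side 111 [302.8 326.2] at cap z [0.5485 0.2488 0.058 ]
vial_short_mid top 80 [242.8 241.4] at cap z [0.5497 0.25   0.06  ]
  tri [0.549  0.2501 0.0598]
```

```bash
cat > to.py <<'E'
import sys
from h import *
x,y,z,yaw=map(float,sys.argv[1:5]) # TCP target
o=ctrl.get_obs(); M=R.from_euler('xyz',o["orientation"],degrees=True)
D=R.from_euler('xyz',[-90,0,yaw],degrees=True)
print("t",round(o["clock"],2),"pos",o["tool_pos"].round(4),"rpy",o["orientation"].round(1),"q",np.round(o["joint_pos"],0),"F",o["force"].round(1),"open",round(o["opening"],4))
print("shift cm",(M.inv().apply(np.array([x,y,z])-o["tool_pos"])*100).round(2),"turn",(M.inv()*D).as_rotvec(degrees=True).round(1))
E
python3 to.py 0.50 -0.30 0.22 14.6
python3 - <<'E'
from fit import *
for t in["reagent","beaker","tipbox","opener"]:
    print(t)
s=S["top"]; print(atz(s,438,143,.15),atz(s,345,135,.09))
E
```

```text
t 1.1 pos [ 0.2602 -0.6228  0.2266] rpy [-90.   -0.   22.7] q [-51.  21.   1.  -0. -70. -17.] F [-0.4  0.   0.4] open 0.0878
shift cm [34.57  0.66 20.54] turn [-0.   8.1  0. ]
reagent
beaker
tipbox
opener
[ 0.74612229 -0.17437645  0.15      ] [0.78379539 0.02020387 0.09      ]
```

```bash
python3 -m pendant '[[[2.9,0,1.7,0,0.7,0,0.6],[2.9,0,1.7,0,0.7,0,0.6],[2.9,0,1.7,0,0.7,0,0.6],[2.9,0,1.7,0,0.7,0,0.6],[2.9,0,1.7,0,0.7,0,0.6],[2.9,0,1.7,0,0.7,0,0.6],[2.9,0,1.7,0,0.7,0,0.6],[2.9,0,1.7,0,0.7,0,0.6],[2.9,0,1.7,0,0.7,0,0.6],[2.9,0,1.7,0,0.7,0,0.6],[2.9,0,1.7,0,0.7,0,0.6],[2.9,0,1.7,0,0.7,0,0.6]]]'; python3 to.py 0.4935 0.185 0.15 14.6
```

```text
clock: 2.1
tool_pos: [0.5245, -0.3163, 0.2269]
orientation: [-90.0, -0.0, 14.3]
force: [0.1, -0.5, -1.1]
opening: 0.0525
t 2.1 pos [ 0.5245 -0.3163  0.2269] rpy [-90.   -0.   14.3] q [-13.  15.  -8.   0. -68. -63.] F [ 0.1 -0.5 -1.1] open 0.0525
shift cm [ 9.33  7.68 49.35] turn [ 0.  -0.3  0. ]
```

```bash
python3 -m pendant '[[[0.8,0.3,3.9,0,0,0,0.6],[0.8,0.3,3.9,0,0,0,0.6],[0.8,0.3,3.9,0,0,0,0.6],[0.8,0.3,3.9,0,0,0,0.6],[0.8,0.3,3.9,0,0,0,0.6],[0.8,0.3,3.9,0,0,0,0.6],[0.8,0.3,3.9,0,0,0,0.6],[0.8,0.3,3.9,0,0,0,0.6],[0.8,0.3,3.9,0,0,0,0.6],[0.8,0.3,3.9,0,0,0,0.6],[0.7,0.3,3.9,0,0,0,0.6],[0.6,0.3,3.9,0,0,0,0.6]]]'; python3 to.py 0.4935 0.185 0.062 14.6
```

```text
clock: 3.1
tool_pos: [0.4979, 0.1609, 0.1909]
orientation: [-90.0, -0.1, 14.3]
force: [1.6, -0.2, -0.2]
opening: 0.0525
t 3.1 pos [0.4979 0.1609 0.1909] rpy [-90.   -0.1  14.3] q [  39.    8.  -21.    0.  -61. -115.] F [ 1.6 -0.2 -0.2] open 0.0525
shift cm [ 0.16 12.89  2.44] turn [-0.  -0.3  0.1]
```

```bash
python3 -m pendant '[[[0,1,1.0,0,0,0,0.6],[0,2,1.0,0,0,0,0.6],[0,2,0,0,0,0,0.6],[0,0,0,0,0,0,0.6]]]'; python3 to.py 0.4935 0.185 0.062 14.6
```

```text
clock: 3.43
tool_pos: [0.491, 0.1776, 0.1371]
orientation: [-90.1, 0.3, 14.3]
force: [-0.8, -0.3, 0.0]
opening: 0.0525
t 3.43 pos [0.491  0.1776 0.1371] rpy [-90.1   0.3  14.3] q [  41.   11.  -25.   -0.  -54. -117.] F [-0.8 -0.3  0. ] open 0.0525
shift cm [0.46 7.51 0.66] turn [ 0.1 -0.3 -0.3]
```

```bash
python3 -m pendant '[[[0.4,1,0.6,0,0,0,0.6],[0,0,0,0,0,0,0.6],[0,0,0,0,0,0,0.6]]]'; python3 to.py 0.4935 0.185 0.062 14.6
python3 - <<'E'
from h import *
for n in("side","top"):
    s=snapshot(n); c=(335,280) if n=="side" else (271,260)
    im=s["image"][c[1]-60:c[1]+60,c[0]-70:c[0]+70]; cv2.imwrite(f"pics/g_{n}.png",cv2.resize(im,None,fx=4,fy=4,interpolation=cv2.INTER_CUBIC)[:,:,::-1])
a=cv2.imread("pics/g_side.png");b=cv2.imread("pics/g_top.png");cv2.imwrite("pics/g1.png",cv2.resize(np.hstack([a,b]),(800,343)))
E
```

```text
clock: 3.68
tool_pos: [0.4962, 0.1851, 0.131]
orientation: [-90.0, -0.0, 14.3]
force: [-0.2, -1.2, -0.3]
opening: 0.0522
t 3.68 pos [0.4962 0.1851 0.131 ] rpy [-90.   -0.   14.3] q [  42.   12.  -25.    0.  -53. -117.] F [-0.2 -1.2 -0.3] open 0.0522
shift cm [-0.27  6.9   0.06] turn [ 0.  -0.3  0. ]
```

View pics/g1.png

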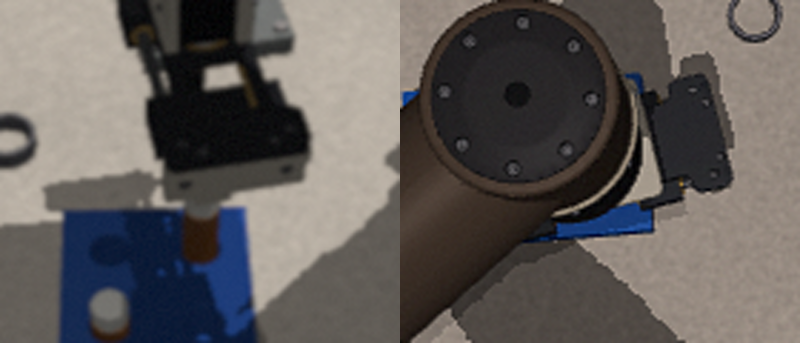

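Run:
```python
from fit import *
def cr(p): return ((proj(S["side"],p)-[265,220]+.5)*4*800/1120).round(0)
print("near finger tip outer edge c",cr([.4962-.0115,.1851+.0455,.131]),"inner",cr([.4962-.0065,.1851+.0255,.131]),"vial top", cr([.4935,.185,.098]))
```

```text
near finger tip outer edge c [[215. 211.]] inner [[208. 185.]] vial top [[202. 189.]]
```

Run:
```python
from h import *
s=snapshot("side"); c=(335,265)
im=s["image"][c[1]-50:c[1]+50,c[0]-65:c[0]+65].copy(); im=cv2.resize(im,None,fx=6,fy=6,interpolation=cv2.INTER_CUBIC)[:,:,::-1].copy()
o=ctrl.get_obs(); M=R.from_euler('xyz',o["orientation"],degrees=True).as_matrix(); t=o["tool_pos"]
def P(l): return t+M@np.array(l)
h=o["opening"]/2
def dot(p,col):
    q=((proj(s,p)[0]-[c[0]-65,c[1]-50]+.5)*6).astype(int); cv2.circle(im,tuple(int(a) for a in q),4,col,-1)
for x in(-.0095,.0095):
    for z in (h,h+.021,-h,-h-.021): dot(P([x,0,z]),(0,0,255) if z>0 else (255,0,255))
dot(P([0,0,0]),(0,255,255))
for x in(-.039,.039):
    for z in(-.0965,.0965): dot(P([x,-.0188-.047,z]),(0,255,0))
dot(np.array([.4935,.185,.098]),(255,255,0))
cv2.imwrite("pics/g2.png",im)
```

```text
(no output)
```

View pics/g2.png

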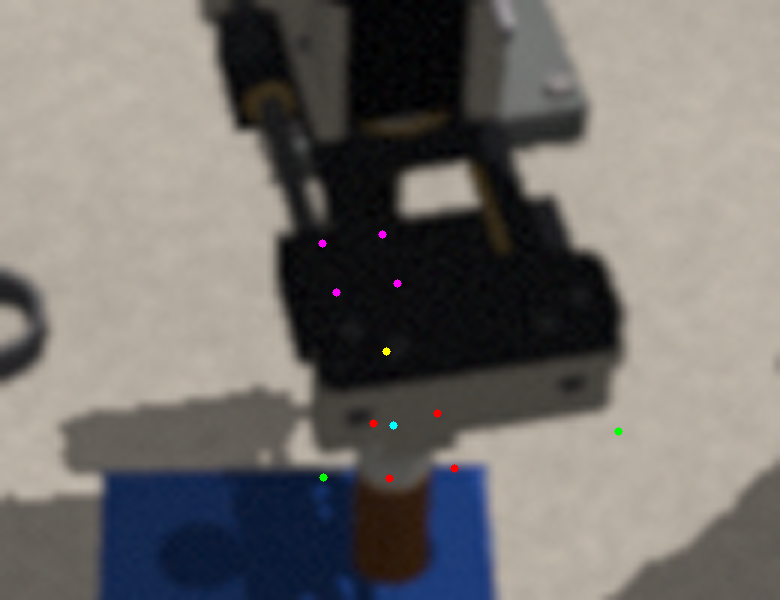

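```bash
python3 -m pendant '[[[-0.2,2,0.05,0,0,0,0.6],[0,2,0,0,0,0,0.6],[0,2,0,0,0,0,0.6],[0,1.1,0,0,0,0,0.6],[0,0,0,0,0,0,0.6],[0,0,0,0,0,0,0.6]]]'; python3 to.py 0.4935 0.185 0.06 14.6
```

```text
clock: 4.33
tool_pos: [0.4938, 0.1848, 0.0599]
orientation: [-90.0, 0.0, 14.3]
force: [1.5, 0.1, 1.3]
opening: 0.0527
t 4.33 pos [0.4938 0.1848 0.0599] rpy [-90.    0.   14.3] q [  42.   17.  -30.    0.  -43. -118.] F [1.5 0.1 1.3] open 0.0527
shift cm [-0.02 -0.01  0.03] turn [ 0.  -0.3 -0. ]
```

```bash
python3 -m pendant '[[[0,0,0,0,0,0,0.1],[0,0,0,0,0,0,0.1],[0,0,0,0,0,0,0.1],[0,0,0,0,0,0,0.1],[0,0,0,0,0,0,0.1],[0,0,0,0,0,0,0.1],[0,0,0,0,0,0,0.1]]]'; python3 to.py 0.4935 0.185 0.06 14.6
```

```text
clock: 4.92
tool_pos: [0.4939, 0.1852, 0.06]
orientation: [-90.0, -0.0, 14.3]
force: [-0.8, 0.5, 4.3]
opening: 0.0228
t 4.92 pos [0.4939 0.1852 0.06  ] rpy [-90.   -0.   14.3] q [  42.   17.  -30.    0.  -43. -118.] F [-0.8  0.5  4.3] open 0.0228
shift cm [-0.04  0.   -0.01] turn [-0.  -0.3  0. ]
```

```bash
python3 -m pendant '[[[0,-1,0,0,0,0,0],[0,-1.5,0,0,0,0,0],[0,-2,0,0,0,0,0],[0,-2,0,0,0,0,0],[0,-1,0,0,0,0,0],[0,0,0,0,0,0,0],[0,0,0,0,0,0,0]]]'; python3 to.py 0.503 -0.1044 0.13 14.6;  python3 - <<'E'
from h import *
s=snapshot("side"); cv2.imwrite("pics/l.png",cv2.resize(s["image"][180:400,230:450],None,fx=2.7,fy=2.7,interpolation=cv2.INTER_CUBIC)[:,:,::-1])
E
```

```text
clock: 5.5
tool_pos: [0.4936, 0.1851, 0.1348]
orientation: [-90.0, -0.0, 14.3]
force: [0.4, 0.1, -1.2]
opening: 0.0227
t 5.5 pos [0.4936 0.1851 0.1348] rpy [-90.   -0.   14.3] q [  42.   11.  -25.   -0.  -53. -118.] F [ 0.4  0.1 -1.2] open 0.0227
shift cm [ -6.22   0.45 -28.29] turn [-0.  -0.3  0. ]
```

View pics/l.png

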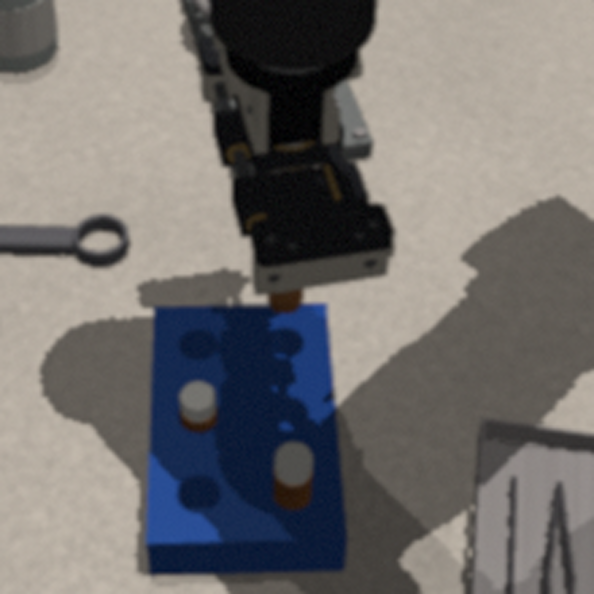

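Vial held upright, below the gripper at (285,300) in the crop; its hole is empty. Moving it to the clamp.

```bash
python3 -m pendant '[[[-0.3,0,-1.5,0,0,0,0],[-0.7,0,-2.8,0,0,0,0],[-0.7,0,-3,0,0,0,0],[-0.7,0,-3,0,0,0,0],[-0.7,0,-3,0,0,0,0],[-0.7,0,-3,0,0,0,0],[-0.7,0,-3,0,0,0,0],[-0.7,0,-3,0,0,0,0],[-0.6,0,-3,0,0,0,0],[-0.5,0,-2,0,0,0,0],[0,0,-0.9,0,0,0,0],[0,0,0,0,0,0,0]]]'; python3 -m pendant '[[[0,0,0,0,0,0,0],[0,0,0,0,0,0,0]]]';python3 to.py 0.503 -0.1044 0.08 14.6;  python3 - <<'E'
from h import *
I=[]
for n,c in(("side",(335,200)),("top",(410,255))):
    s=snapshot(n); I.append(cv2.resize(s["image"][c[1]-75:c[1]+75,c[0]-65:c[0]+65],(400,461),interpolation=cv2.INTER_CUBIC)[:,:,::-1])
cv2.imwrite("pics/p1.png",np.hstack(I))
E
```

```text
clock: 6.55
tool_pos: [0.5013, -0.1059, 0.1334]
orientation: [-90.0, 0.1, 14.1]
force: [0.1, 0.8, 0.1]
opening: 0.0225
clock: 6.72
tool_pos: [0.5018, -0.1035, 0.134]
orientation: [-90.0, 0.1, 14.3]
force: [-0.8, 0.9, 0.2]
opening: 0.0226
t 6.72 pos [ 0.5018 -0.1035  0.134 ] rpy [-90.    0.1  14.3] q [ 10.  10. -27.  -0. -53. -86.] F [-0.8  0.9  0.2] open 0.0226
shift cm [ 0.1   5.4  -0.12] turn [-0.  -0.3 -0.1]
```

View pics/p1.png

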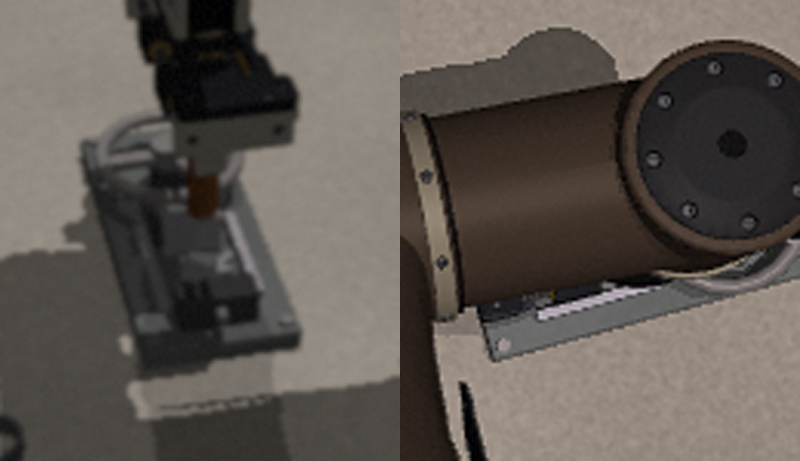

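```bash
python3 -m pendant '[[[0.1,1,-0.1,0,0,0,0],[0,1.5,0,0,0,0,0],[0,1.5,0,0,0,0,0],[0,1.2,0,0,0,0,0],[0,0,0,0,0,0,0],[0,0,0,0,0,0,0]]]';python3 to.py 0.503 -0.1044 0.07 14.6;  python3 - <<'E'
from h import *
s=snapshot("side"); c=(335,205); im=cv2.resize(s["image"][c[1]-50:c[1]+50,c[0]-65:c[0]+65],None,fx=6,fy=6,interpolation=cv2.INTER_CUBIC)[:,:,::-1].copy()
cv2.imwrite("pics/p2.png",im)
E
```

```text
clock: 7.32
tool_pos: [0.5029, -0.1042, 0.0818]
orientation: [-90.0, 0.1, 14.3]
force: [0.3, 0.3, -0.8]
opening: 0.0228
t 7.32 pos [ 0.5029 -0.1042  0.0818] rpy [-90.    0.1  14.3] q [ 10.  14. -30.   0. -46. -86.] F [ 0.3  0.3 -0.8] open 0.0228
shift cm [ 0.01  1.18 -0.02] turn [-0.  -0.3 -0.1]
```

View pics/p2.png

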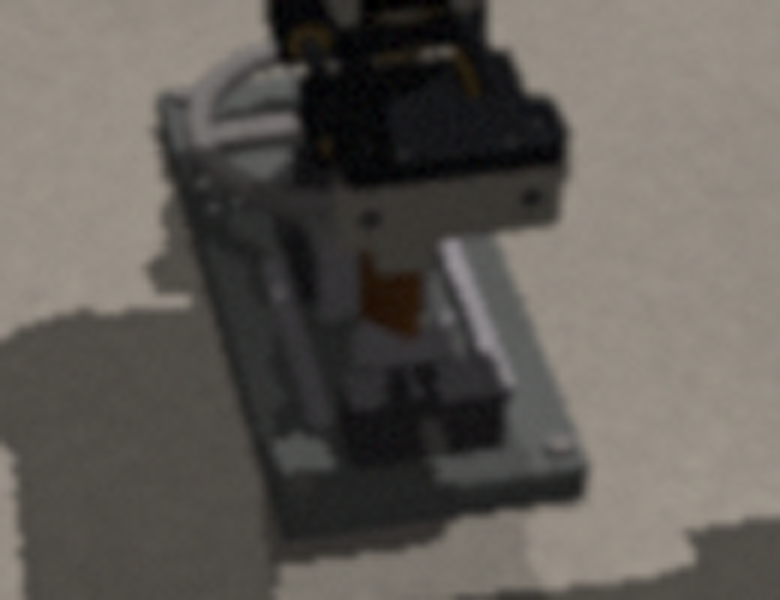

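Run:
```python
from fit import *
s=S["side"]; c=(335,205)
im=cv2.imread("pics/p2.png")
def dot(p,col,r=3):
    q=((proj(s,p)[0]-[c[0]-65,c[1]-50]+.5)*6); cv2.circle(im,tuple(int(a) for a in q),r,col,-1)
p=[.51,-.1315,np.radians(14.7)]
for y in np.arange(-160,106,20): dot(T(p,(0,y/1000,.02)),(0,255,0))
for x in(-36,36):
  for y in (-20,0,20,40,60): dot(T(p,(x/1000,y/1000,.03)),(255,255,0))
for x in(-60,60):
  for y in (-165,105): dot(T(p,(x/1000,y/1000,.02)),(0,255,255))
for x in(-22,0,22): dot(T(p,(x/1000,.042,.055)),(255,0,255))
for z in (.032,.09):
  for a in np.arange(0,6.3,.3): dot(np.array([.5029+.012*np.cos(a),-.1042+.012*np.sin(a),z]),(0,0,255),2)
cv2.imwrite("pics/p3.png",im)
```

```text
(no output)
```

View pics/p3.png

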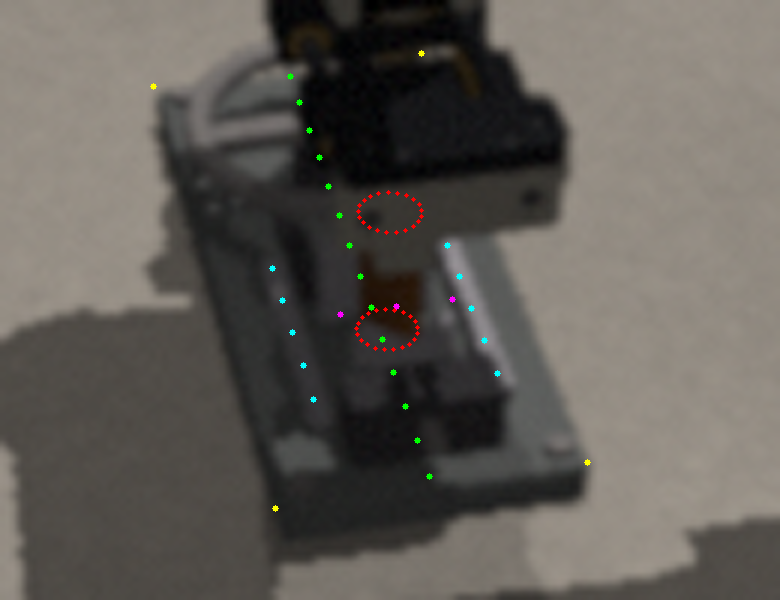

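```bash
python3 -m pendant '[[[0,0.5,0.1,0,0,0,0],[0,0.4,0,0,0,0,0],[0,0.2,0,0,0,0,0],[0,0,0,0,0,0,0],[0,0,0,0,0,0,0]]]';python3 to.py 0.503 -0.1034 0.07 14.6
```

```text
clock: 7.78
tool_pos: [0.5031, -0.1036, 0.0716]
orientation: [-90.0, 0.0, 14.3]
force: [-0.3, 0.3, -0.5]
opening: 0.023
t 7.78 pos [ 0.5031 -0.1036  0.0716] rpy [-90.    0.   14.3] q [ 10.  15. -31.   0. -44. -86.] F [-0.3  0.3 -0.5] open 0.023
shift cm [-0.    0.16  0.02] turn [ 0.  -0.3 -0. ]
```

```bash
python3 -m pendant '[[[0,0.1,0,0,0,0,0],[0,0,0,0,0,0,0],[0,0,0,0,0,0,0]]]';python3 -m pendant '[[[0,0.1,0,0,0,0,0],[0,0,0,0,0,0,0],[0,0,0,0,0,0,0]]]'
```

```text
clock: 8.03
tool_pos: [0.5031, -0.1036, 0.0706]
orientation: [-90.0, -0.0, 14.3]
force: [-0.4, 0.1, -0.8]
opening: 0.0227
clock: 8.28
tool_pos: [0.5034, -0.1036, 0.07]
orientation: [-90.0, -0.0, 14.3]
force: [-2.0, 1.5, 4.6]
opening: 0.0228
```

Contact felt at the seat height (4.6 N up). Releasing.

```bash
python3 -m pendant '[[[0,0,0,0,0,0,0.3],[0,0,0,0,0,0,0.4],[0,0,0,0,0,0,0.5],[0,0,0,0,0,0,0.5],[0,0,0,0,0,0,0.5],[0,0,0,0,0,0,0.5]]]';python3 -m pendant '[[[0,-1,0,0,0,0,0.5],[0,-1.5,0,0,0,0,0.5],[0,-2,0,0,0,0,0.5],[0,-2,0,0,0,0,0.5],[0,-2,0,0,0,0,0.5],[0,0,0,0,0,0,0.5]]]'; python3 to.py 0.519 -0.2625 0.14 100
python3 - <<'E'
from h import *
s=snapshot("side"); c=(335,205); im=cv2.resize(s["image"][c[1]-50:c[1]+50,c[0]-65:c[0]+65],None,fx=6,fy=6,interpolation=cv2.INTER_CUBIC)[:,:,::-1].copy()
cv2.imwrite("pics/p4.png",im)
E
```

```text
clock: 8.78
tool_pos: [0.503, -0.1036, 0.0694]
orientation: [-90.0, 0.0, 14.3]
force: [-0.7, -0.2, 0.1]
opening: 0.0432
clock: 9.28
tool_pos: [0.5055, -0.1037, 0.1593]
orientation: [-90.1, -0.4, 14.3]
force: [1.0, -0.3, -0.5]
opening: 0.0439
t 9.28 pos [ 0.5055 -0.1037  0.1593] rpy [-90.1  -0.4  14.3] q [ 10.   9. -25.   0. -56. -86.] F [ 1.  -0.3 -0.5] open 0.0439
shift cm [ -2.63   1.94 -15.72] turn [  0.4 -85.7   0.2]
```

View pics/p4.png

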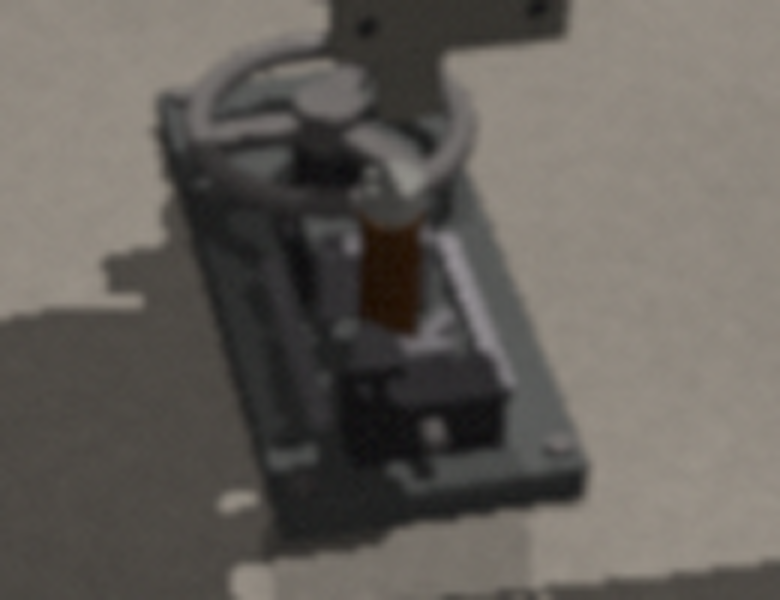

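Vial stands upright by itself at (390,265) in the crop, between the jaw and the vee. Now to the knob.

```bash
python3 -m pendant '[[[-0.5,0,-3.1,0,0,0,0.6],[-0.5,0,-3.2,0,0,0,0.6],[-0.6,0,-3.2,0,0,0,0.6],[-0.5,0,-3.2,0,0,0,0.6],[-0.5,0,-3,0,0,0,0.6],[0,0,0,0,0,0,0.6]]]'; python3 -m pendant '[[[0,0,0,0,-7.1,0,0.6],[0,0,0,0,-7.1,0,0.6],[0,0,0,0,-7.1,0,0.6],[0,0,0,0,-7.1,0,0.6],[0,0,0,0,-7.1,0,0.6],[0,0,0,0,-7.1,0,0.6],[0,0,0,0,-7.1,0,0.6],[0,0,0,0,-7.1,0,0.6],[0,0,0,0,-7.1,0,0.6],[0,0,0,0,-7.1,0,0.6],[0,0,0,0,-7.1,0,0.6],[0,0,0,0,-7.1,0,0.6]]]'; python3 -m pendant '[[[0,0,0,0,0,0,0.6]]]'; python3 to.py 0.519 -0.2625 0.14 100
python3 - <<'E'
from h import *
I=[]
for n,c in(("side",(335,180)),("top",(440,250))):
    s=snapshot(n); I.append(cv2.resize(s["image"][c[1]-75:c[1]+75,c[0]-65:c[0]+65],(400,461),interpolation=cv2.INTER_CUBIC)[:,:,::-1])
cv2.imwrite("pics/k1.png",np.hstack(I))
E
```

```text
clock: 9.83
tool_pos: [0.5164, -0.2661, 0.1538]
orientation: [-90.0, 0.1, 14.1]
force: [0.7, 0.5, 0.5]
opening: 0.0531
clock: 10.83
tool_pos: [0.5162, -0.2618, 0.1542]
orientation: [-90.0, -0.0, 99.8]
force: [-0.6, 0.6, 0.1]
opening: 0.0526
clock: 10.92
tool_pos: [0.5163, -0.2619, 0.1542]
orientation: [-90.0, -0.0, 99.8]
force: [-0.6, 0.5, 0.1]
opening: 0.0525
t 10.92 pos [ 0.5163 -0.2619  0.1542] rpy [-90.   -0.   99.8] q [ -8.  15. -17.  -0. -58.  17.] F [-0.6  0.5  0.1] open 0.0525
shift cm [-0.11  1.42 -0.26] turn [-0.  -0.2  0. ]
```

View pics/k1.png

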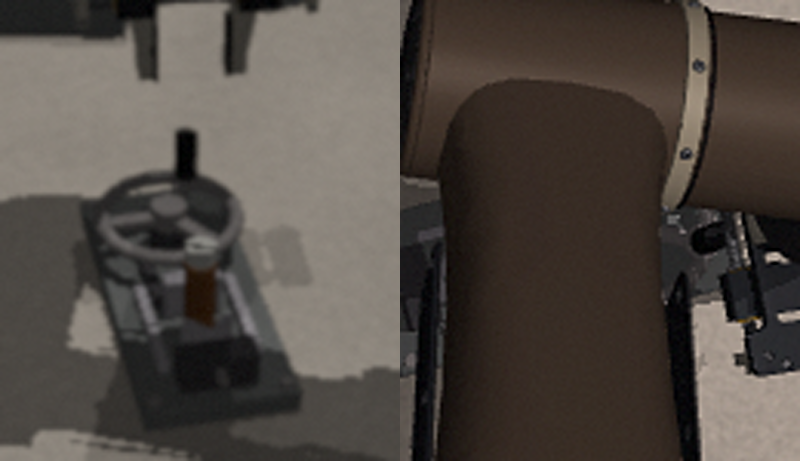

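```bash
python3 -m pendant '[[[0,1.5,-0.3,0,0,0,0.6],[0,2,0,0,0,0,0.6],[0,2,0,0,0,0,0.6],[0,2,0,0,0,0,0.6],[0,1.6,0,0,0,0,0.6],[0,0,0,0,0,0,0.6],[0,0,0,0,0,0,0.6]]]'; python3 to.py 0.5195 -0.262 0.063 100
```

```text
clock: 11.6
tool_pos: [0.519, -0.2616, 0.063]
orientation: [-89.9, -0.0, 99.3]
force: [0.4, 0.5, 0.2]
opening: 0.0524
t 11.6 pos [ 0.519  -0.2616  0.063 ] rpy [-89.9  -0.   99.3] q [ -7.  21. -23.   0. -46.  17.] F [0.4 0.5 0.2] open 0.0524
shift cm [-0.05  0.   -0.04] turn [-0.1 -0.7  0. ]
```

```bash
python3 -m pendant '[[[0,0,0,0,0,0,0.3],[0,0,0,0,0,0,0.2],[0,0,0,0,0,0,0],[0,0,0,0,0,0,0],[0,0,0,0,0,0,0],[0,0,0,0,0,0,0],[0,0,0,0,0,0,0]]]'; python3 to.py 0.5195 -0.262 0.063 100
```

```text
clock: 12.18
tool_pos: [0.5191, -0.2618, 0.064]
orientation: [-90.0, 0.0, 99.5]
force: [-3.5, 0.9, 6.3]
opening: 0.0195
t 12.18 pos [ 0.5191 -0.2618  0.064 ] rpy [-90.    0.   99.5] q [ -7.  21. -23.   0. -46.  17.] F [-3.5  0.9  6.3] open 0.0195
shift cm [-0.03  0.1  -0.04] turn [-0.  -0.5 -0. ]
```

```bash
cat > w.py <<'E'
import sys
from h import *
# hub, alpha step deg
H=np.array([.5316,-.2133]); a=float(sys.argv[1]) if len(sys.argv)>1 else 4
o=ctrl.get_obs(); t=o["tool_pos"]; d=t[:2]-H; r=np.hypot(*d); ph=np.degrees(np.arctan2(d[1],d[0])); yaw=o["orientation"][2]
rad=d/r; tan=np.array([rad[1],-rad[0]]) # clockwise
F=o["force"]
ph0=-104.4; th=(ph0-ph)%360
if th>350: th-=360
tgt=H+.05*np.array([np.cos(np.radians(ph-a)),np.sin(np.radians(ph-a))])
M=R.from_euler('xyz',o["orientation"],degrees=True)
print("t",round(o["clock"],2),"r",r.round(4),"turned deg",round(th,1),"z",t[2].round(4),"yaw",yaw.round(1),"rp",o["orientation"][:2].round(1),"F tan/rad/z",(F[:2]@tan).round(1),(F[:2]@rad).round(1),F[2].round(1),"q6",o["joint_pos"][5].round(0),"open",round(o["opening"],4))
print(" row for",a,"deg:",(M.inv().apply(np.r_[tgt-t[:2],0])*100).round(3))
dd=np.radians(ph-90-a/2-yaw); c=.1*50*2*np.sin(np.radians(a/2)); print(" ideal row x,z",round(c*np.cos(dd),3),round(c*np.sin(dd),3))
open("log.txt","a").write(f"{t[0]} {t[1]}\n")
E
python3 -m pendant '[[[0.15,0,0.31,0,4,0,0],[0.15,0,0.31,0,4,0,0],[0.15,0,0.31,0,4,0,0]]]'; python3 w.py
```

```text
clock: 12.43
tool_pos: [0.5132, -0.2596, 0.0642]
orientation: [-90.3, 0.1, 87.3]
force: [6.7, -10.8, -7.3]
opening: 0.0193
t 12.43 r 0.0498 turned deg 7.3 z 0.0642 yaw 87.3 rp [-90.3   0.1] F tan/rad/z -10.2 7.6 -7.3 q6 5.0 open 0.0193
 row for 4 deg: [ 0.106 -0.002  0.332]
 ideal row x,z 0.125 0.326
```

```bash
python3 -m pendant '[[[0.15,0,0.31,0,4,0,0],[0.15,0,0.31,0,4,0,0],[0.15,0,0.31,0,4,0,0],[0.15,0,0.31,0,4,0,0],[0.15,0,0.31,0,4,0,0],[0.15,0,0.31,0,4,0,0]]]'; python3 w.py
```

```text
clock: 12.93
tool_pos: [0.4953, -0.2473, 0.0641]
orientation: [-90.2, 0.1, 63.3]
force: [2.9, -13.2, -3.5]
opening: 0.0191
t 12.93 r 0.0497 turned deg 32.5 z 0.0641 yaw 63.3 rp [-90.2   0.1] F tan/rad/z -11.6 6.9 -3.5 q6 -21.0 open 0.0191
 row for 4 deg: [ 0.103 -0.001  0.334]
 ideal row x,z 0.132 0.323
```

```bash
python3 -m pendant '[[[0.14,0,0.32,0,4,0,0],[0.14,0,0.32,0,4,0,0],[0.14,0,0.32,0,4,0,0],[0.14,0,0.32,0,4,0,0],[0.14,0,0.32,0,4,0,0],[0.14,0,0.32,0,4,0,0],[0.14,0,0.32,0,4,0,0],[0.14,0,0.32,0,4,0,0],[0.14,0,0.32,0,4,0,0],[0.14,0,0.32,0,4,0,0],[0.14,0,0.32,0,4,0,0]]]'; python3 w.py
python3 - <<'E'
from h import *
I=[]
for n,c in(("side",(335,190)),("top",(440,250))):
    s=snapshot(n); I.append(cv2.resize(s["image"][c[1]-60:c[1]+60,c[0]-52:c[0]+52],(400,461),interpolation=cv2.INTER_CUBIC)[:,:,::-1])
cv2.imwrite("pics/w1.png",np.hstack(I))
E
python3 w.py
```

```text
clock: 13.85
tool_pos: [0.4826, -0.2115, 0.0641]
orientation: [-90.2, -0.1, 19.3]
force: [3.0, -11.1, -3.4]
opening: 0.019
t 13.85 r 0.049 turned deg 77.8 z 0.0641 yaw 19.3 rp [-90.2  -0.1] F tan/rad/z -11.0 -3.5 -3.4 q6 -69.0 open 0.019
 row for 4 deg: [ 0.05  -0.001  0.355]
 ideal row x,z 0.139 0.32
t 13.95 r 0.049 turned deg 78.3 z 0.0641 yaw 19.3 rp [-90.1  -0.1] F tan/rad/z -7.1 -2.8 -2.6 q6 -69.0 open 0.0192
 row for 4 deg: [ 0.051 -0.001  0.355]
 ideal row x,z 0.142 0.319
```

View pics/w1.png

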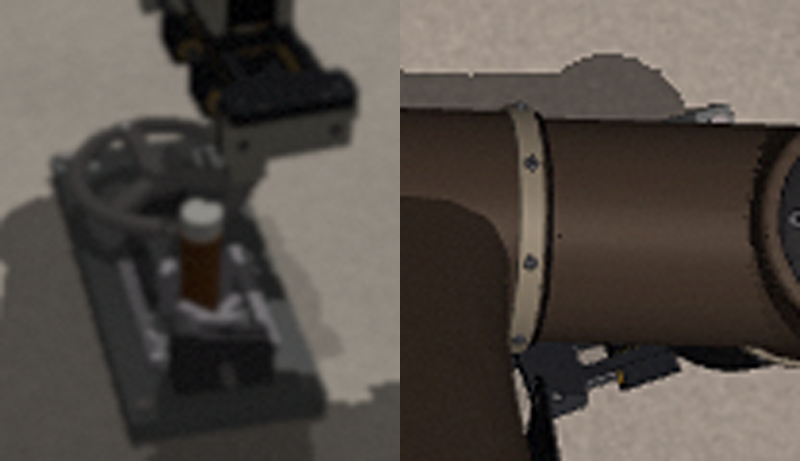

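```bash
python3 -m pendant '[[[0.09,0,0.25,0,3,0,0],[0.10,0,0.24,0,3,0,0],[0.10,0,0.24,0,3,0,0],[0.10,0,0.24,0,3,0,0],[0.10,0,0.24,0,3,0,0]]]'; python3 w.py 3;python3 -m pendant '[[[0.1,0,0.24,0,3,0,0],[0.10,0,0.24,0,3,0,0],[0.10,0,0.24,0,3,0,0]]]'; python3 w.py 3
```

```text
clock: 14.37
tool_pos: [0.4851, -0.1988, 0.0641]
orientation: [-90.1, -0.2, 4.4]
force: [5.4, -13.3, -6.0]
opening: 0.019
t 14.37 r 0.0487 turned deg 93.0 z 0.0641 yaw 4.4 rp [-90.1  -0.2] F tan/rad/z -11.1 -9.1 -6.0 q6 -85.0 open 0.019
 row for 3.0 deg: [-0.016 -0.001  0.288]
 ideal row x,z 0.103 0.241
clock: 14.62
tool_pos: [0.4881, -0.1917, 0.0641]
orientation: [-90.1, -0.2, -4.6]
force: [5.9, -15.8, -6.7]
opening: 0.019
t 14.62 r 0.0486 turned deg 102.0 z 0.0641 yaw -4.6 rp [-90.1  -0.2] F tan/rad/z -11.5 -12.3 -6.7 q6 -95.0 open 0.019
 row for 3.0 deg: [-0.031 -0.001  0.294]
 ideal row x,z 0.103 0.241
```

Run:
```python
import numpy as np
from scipy.optimize import least_squares
P=np.vstack([[.5191,-.2618],np.loadtxt("log.txt")])
r=least_squares(lambda h:np.hypot(*(P-h).T)-.05,[.53,-.213]); print(r.x,r.fun.round(4))
```

```text
[ 0.53269378 -0.21375785] [-0.0001 -0.0002  0.0002  0.0002  0.0001 -0.0001 -0.0003]
```

```bash
sed -i 's/H=np.array.*;/H=np.array([.5327,-.2138]);/; s/ph0=-104.4/ph0=-105.8/' w.py
cat >> w.py <<'E'
print(" inward 1mm:",(M.inv().apply(np.r_[-rad*.1,0])).round(3))
E
python3 w.py 3
```

```text
t 14.62 r 0.0498 turned deg 100.5 z 0.0641 yaw -4.6 rp [-90.1  -0.2] F tan/rad/z -11.5 -12.2 -6.7 q6 -95.0 open 0.019
 row for 3.0 deg: [ 0.081 -0.     0.249]
 ideal row x,z 0.103 0.241
 inward 1mm: [ 0.093  0.    -0.037]
```

```bash
python3 -m pendant '[[[0.16,0,0.13,0,2,0,0],[0.16,0,0.13,0,2,0,0],[0.16,0,0.13,0,2,0,0],[0.07,0,0.16,0,2,0,0]]]'; python3 w.py 3
```

```text
clock: 14.95
tool_pos: [0.4914, -0.1868, 0.064]
orientation: [-90.1, 0.1, -12.6]
force: [-3.2, -11.5, 4.0]
opening: 0.0194
t 14.95 r 0.0493 turned deg 107.3 z 0.064 yaw -12.6 rp [-90.1   0.1] F tan/rad/z -11.4 -3.6 4.0 q6 -103.0 open 0.0194
 row for 3.0 deg: [ 0.036 -0.001  0.266]
 ideal row x,z 0.098 0.243
 inward 1mm: [ 0.094 -0.    -0.035]
```

```bash
python3 -m pendant '[[[0.1,0,0.2,0,2.5,0,0],[0.1,0,0.2,0,2.5,0,0],[0.1,0,0.2,0,2.5,0,0]]]'; python3 w.py 2.5
```

```text
clock: 15.2
tool_pos: [0.4955, -0.1818, 0.064]
orientation: [-90.1, 0.1, -20.1]
force: [-4.3, -11.8, 4.9]
opening: 0.0192
t 15.2 r 0.0491 turned deg 114.9 z 0.064 yaw -20.1 rp [-90.1   0.1] F tan/rad/z -11.7 -4.4 4.9 q6 -112.0 open 0.0192
 row for 2.5 deg: [-0.007 -0.001  0.236]
 ideal row x,z 0.081 0.203
 inward 1mm: [ 0.094 -0.    -0.035]
```

```bash
python3 -m pendant '[[[0.09,0,0.2,0,2.5,0,0],[0.09,0,0.2,0,2.5,0,0],[0.09,0,0.2,0,2.5,0,0]]]'; python3 w.py 2.5
```

```text
clock: 15.45
tool_pos: [0.5001, -0.1774, 0.064]
orientation: [-90.2, 0.1, -27.6]
force: [-4.4, -11.3, 6.6]
opening: 0.0193
t 15.45 r 0.0488 turned deg 122.3 z 0.064 yaw -27.6 rp [-90.2   0.1] F tan/rad/z -10.8 -5.5 6.6 q6 -120.0 open 0.0193
 row for 2.5 deg: [-0.027 -0.001  0.243]
 ideal row x,z 0.081 0.203
 inward 1mm: [ 0.094  0.    -0.035]
```

```bash
python3 -m pendant '[[[0.08,0,0.2,0,2.5,0,0],[0.08,0,0.2,0,2.5,0,0],[0.08,0,0.2,0,2.5,0,0]]]'; python3 w.py 2.5
```

```text
clock: 15.7
tool_pos: [0.5052, -0.1737, 0.064]
orientation: [-90.2, 0.0, -35.1]
force: [-3.9, -14.2, 5.1]
opening: 0.0192
t 15.7 r 0.0487 turned deg 129.8 z 0.064 yaw -35.1 rp [-90.2   0. ] F tan/rad/z -11.2 -9.5 5.1 q6 -127.0 open 0.0192
 row for 2.5 deg: [-0.043 -0.001  0.249]
 ideal row x,z 0.081 0.203
 inward 1mm: [ 0.094  0.    -0.035]
```

```bash
python3 -c "
from h import *
I=[]
for n,c in(('side',(335,190)),):
    s=snapshot(n); I.append(cv2.resize(s['image'][c[1]-60:c[1]+60,c[0]-52:c[0]+52],(520,600),interpolation=cv2.INTER_CUBIC)[:,:,::-1])
cv2.imwrite('pics/w2.png',np.hstack(I))"
```

```text
(no output)
```

View pics/w2.png

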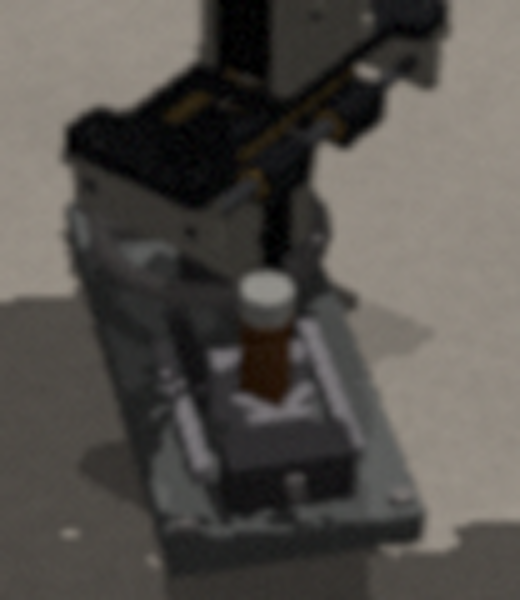

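The vial is upright, with its cap at (267,295), and the vee arms are just ahead of it. Not bearing yet: the tangential force is still about 11 N. Continuing with an inward correction.

```bash
python3 -m pendant '[[[0.15,0,0.18,0,2.5,0,0],[0.15,0,0.18,0,2.5,0,0],[0.12,0,0.19,0,2.5,0,0]]]'; python3 w.py 2.5
```

```text
clock: 16.0
tool_pos: [0.5104, -0.1711, 0.0639]
orientation: [-90.2, 0.1, -42.7]
force: [-10.1, -4.1, 12.2]
opening: 0.0196
t 16.0 r 0.0481 turned deg 136.6 z 0.0639 yaw -42.7 rp [-90.2   0.1] F tan/rad/z -10.9 1.1 12.2 q6 -135.0 open 0.0196
 row for 2.5 deg: [-0.099 -0.001  0.267]
 ideal row x,z 0.078 0.204
 inward 1mm: [ 0.094 -0.    -0.034]
```

```bash
python3 -m pendant '[[[0.08,-0.05,0.2,0,2.5,0,0],[0.08,-0.05,0.2,0,2.5,0,0],[0.08,0,0.2,0,2.5,0,0]]]'; python3 w.py 2.5
```

```text
clock: 16.25
tool_pos: [0.5156, -0.1689, 0.064]
orientation: [-90.3, 0.2, -50.2]
force: [-9.2, -9.5, 4.4]
opening: 0.019
t 16.25 r 0.0481 turned deg 143.3 z 0.064 yaw -50.2 rp [-90.3   0.2] F tan/rad/z -12.0 -5.6 4.4 q6 -143.0 open 0.019
 row for 2.5 deg: [-0.107 -0.001  0.267]
 ideal row x,z 0.075 0.205
 inward 1mm: [ 0.095 -0.    -0.032]
```

```bash
python3 -m pendant '[[[0.1,0,0.16,0,2,0,0],[0.1,0,0.16,0,2,0,0],[0.1,0,0.16,0,2,0,0]]]'; python3 w.py 2
```

```text
clock: 16.5
tool_pos: [0.5202, -0.1678, 0.0639]
orientation: [-90.4, 0.2, -56.2]
force: [-13.5, -2.7, 9.3]
opening: 0.019
t 16.5 r 0.0476 turned deg 149.0 z 0.0639 yaw -56.2 rp [-90.4   0.2] F tan/rad/z -13.8 0.9 9.3 q6 -149.0 open 0.019
 row for 2.0 deg: [-0.164 -0.001  0.239]
 ideal row x,z 0.058 0.164
 inward 1mm: [ 0.095 -0.    -0.032]
```

```bash
python3 -m pendant '[[[0.05,0,0.12,0,1.5,0,0],[0.05,0,0.12,0,1.5,0,0]]]'; python3 w.py 2
```

```text
clock: 16.67
tool_pos: [0.5223, -0.1673, 0.0639]
orientation: [-90.4, 0.2, -59.2]
force: [-14.7, -5.5, 11.0]
opening: 0.0193
t 16.67 r 0.0477 turned deg 151.5 z 0.0639 yaw -59.2 rp [-90.4   0.2] F tan/rad/z -15.5 -2.1 11.0 q6 -152.0 open 0.0193
 row for 2.0 deg: [-0.166 -0.001  0.238]
 ideal row x,z 0.057 0.165
 inward 1mm: [ 0.095 -0.    -0.031]
```

```bash
python3 -m pendant '[[[0.05,0,0.12,0,1.5,0,0]]]'; python3 w.py 2
```

```text
clock: 16.75
tool_pos: [0.5234, -0.1672, 0.0639]
orientation: [-90.5, 0.2, -60.7]
force: [-15.0, -4.6, 11.9]
opening: 0.0191
t 16.75 r 0.0476 turned deg 152.9 z 0.0639 yaw -60.7 rp [-90.5   0.2] F tan/rad/z -15.6 -1.6 11.9 q6 -153.0 open 0.0191
 row for 2.0 deg: [-0.175 -0.001  0.24 ]
 ideal row x,z 0.057 0.165
 inward 1mm: [ 0.095 -0.    -0.031]
```

```bash
python3 -m pendant '[[[0.05,0,0.12,0,1.5,0,0]]]'; python3 w.py 2
```

```text
clock: 16.83
tool_pos: [0.5244, -0.167, 0.0639]
orientation: [-90.5, 0.2, -62.2]
force: [-16.0, -3.8, 11.2]
opening: 0.0192
t 16.83 r 0.0475 turned deg 154.2 z 0.0639 yaw -62.2 rp [-90.5   0.2] F tan/rad/z -16.4 -1.0 11.2 q6 -155.0 open 0.0192
 row for 2.0 deg: [-0.18  -0.001  0.241]
 ideal row x,z 0.056 0.165
 inward 1mm: [ 0.095 -0.    -0.031]
```

```bash
python3 -m pendant '[[[0.04,0,0.1,0,1,0,0]]]'; python3 w.py 2
```

```text
clock: 16.92
tool_pos: [0.5253, -0.1669, 0.0639]
orientation: [-90.5, 0.2, -63.2]
force: [-15.4, -3.5, 11.7]
opening: 0.0195
t 16.92 r 0.0475 turned deg 155.3 z 0.0639 yaw -63.2 rp [-90.5   0.2] F tan/rad/z -15.8 -1.1 11.7 q6 -156.0 open 0.0195
 row for 2.0 deg: [-0.183 -0.001  0.243]
 ideal row x,z 0.057 0.165
 inward 1mm: [ 0.095 -0.    -0.031]
```

```bash
python3 -m pendant '[[[0.02,0,0.05,0,0.5,0,0]]]'; python3 w.py 2;  python3 -m pendant '[[[0,0,0,0,0,0,0]]]'; python3 w.py 2
```

```text
clock: 17.0
tool_pos: [0.5258, -0.1668, 0.0639]
orientation: [-90.5, 0.2, -63.7]
force: [-16.0, -3.6, 12.2]
opening: 0.0191
t 17.0 r 0.0475 turned deg 155.8 z 0.0639 yaw -63.7 rp [-90.5   0.2] F tan/rad/z -16.4 -1.2 12.2 q6 -156.0 open 0.0191
 row for 2.0 deg: [-0.184 -0.002  0.243]
 ideal row x,z 0.057 0.165
 inward 1mm: [ 0.095 -0.    -0.031]
clock: 17.08
tool_pos: [0.5258, -0.1668, 0.0639]
orientation: [-90.5, 0.2, -63.6]
force: [-15.8, -4.2, 12.2]
opening: 0.0192
t 17.08 r 0.0475 turned deg 155.8 z 0.0639 yaw -63.6 rp [-90.5   0.2] F tan/rad/z -16.3 -1.9 12.2 q6 -156.0 open 0.0192
 row for 2.0 deg: [-0.184 -0.001  0.243]
 ideal row x,z 0.057 0.165
 inward 1mm: [ 0.095 -0.    -0.031]
```

Standstill force is 16.3 N, which with the stated 1–2 N offset means about 17 N turning. I'll ease the arm's preload a little, then let go and rise.

```bash
python3 -m pendant '[[[-0.05,0,-0.14,0,0,0,0],[-0.05,0,-0.1,0,0,0,0],[0,0,0,0,0,0,0]]]'; python3 w.py 2
```

```text
clock: 17.33
tool_pos: [0.5257, -0.1668, 0.064]
orientation: [-90.3, 0.1, -63.6]
force: [-6.7, -4.8, 4.3]
opening: 0.0188
t 17.33 r 0.0475 turned deg 155.7 z 0.064 yaw -63.6 rp [-90.3   0.1] F tan/rad/z -7.4 -3.7 4.3 q6 -156.0 open 0.0188
 row for 2.0 deg: [-0.18  -0.001  0.241]
 ideal row x,z 0.057 0.165
 inward 1mm: [ 0.095 -0.    -0.031]
```

```bash
python3 -m pendant '[[[0,0,0,0,0,0,0.3],[0,0,0,0,0,0,0.4],[0,0,0,0,0,0,0.5],[0,0,0,0,0,0,0.5],[0,0,0,0,0,0,0.5],[0,0,0,0,0,0,0.5]]]'; python3 w.py; python3 -m pendant '[[[0,-1,0,0,0,0,0.5],[0,-2,0,0,0,0,0.5],[0,-2.5,0,0,0,0,0.5],[0,-3,0,0,0,0,0.5],[0,-3,0,0,0,0,0.5],[0,-3,0,0,0,0,0.5]]]'; python3 to.py 0.42 -0.45 0.22 -64
```

```text
clock: 17.83
tool_pos: [0.5291, -0.1658, 0.0646]
orientation: [-90.0, -0.0, -63.5]
force: [-0.5, -0.0, 0.5]
opening: 0.0432
t 17.83 r 0.0481 turned deg 159.9 z 0.0646 yaw -63.5 rp [-90.  -0.] F tan/rad/z -0.5 0.0 0.5 q6 -156.0 open 0.0432
 row for 4 deg: [-0.029  0.     0.389]
 ideal row x,z 0.143 0.318
 inward 1mm: [ 0.093  0.    -0.038]
clock: 18.33
tool_pos: [0.5285, -0.1659, 0.2119]
orientation: [-90.0, -0.0, -63.5]
force: [0.8, 0.4, 0.2]
opening: 0.0438
t 18.33 pos [ 0.5285 -0.1659  0.2119] rpy [-90.   -0.  -63.5] q [   3.   10.  -16.    0.  -64. -156.] F [0.8 0.4 0.2] open 0.0438
shift cm [ 20.59  -0.81 -22.38] turn [-0.   0.5  0. ]
```

Move clear to look.

```bash
python3 -m pendant '[[[2.3,0,-2.5,0,0,0,0.5],[2.3,0,-2.5,0,0,0,0.5],[2.3,0,-2.5,0,0,0,0.5],[2.3,0,-2.5,0,0,0,0.5],[2.3,0,-2.5,0,0,0,0.5],[2.3,0,-2.5,0,0,0,0.5],[2.3,0,-2.5,0,0,0,0.5],[2.3,0,-2.5,0,0,0,0.5],[2.2,0,-2.4,0,0,0,0.5],[0,0,0,0,0,0,0.5],[0,0,0,0,0,0,0.5]]]'
python3 - <<'E'
from h import *
I=[]
for n,c in(("side",(335,190)),("top",(420,250))):
    s=snapshot(n); cv2.imwrite(f"pics/full_{n}.png",s["image"][:,:,::-1])
    I.append(cv2.resize(s["image"][c[1]-60:c[1]+60,c[0]-52:c[0]+52],(400,461),interpolation=cv2.INTER_CUBIC)[:,:,::-1])
cv2.imwrite("pics/f1.png",np.hstack(I))
E
```

```text
clock: 19.25
tool_pos: [0.419, -0.4516, 0.2098]
orientation: [-90.0, 0.0, -63.7]
force: [0.6, 0.8, -0.6]
opening: 0.0439
```

View pics/f1.png

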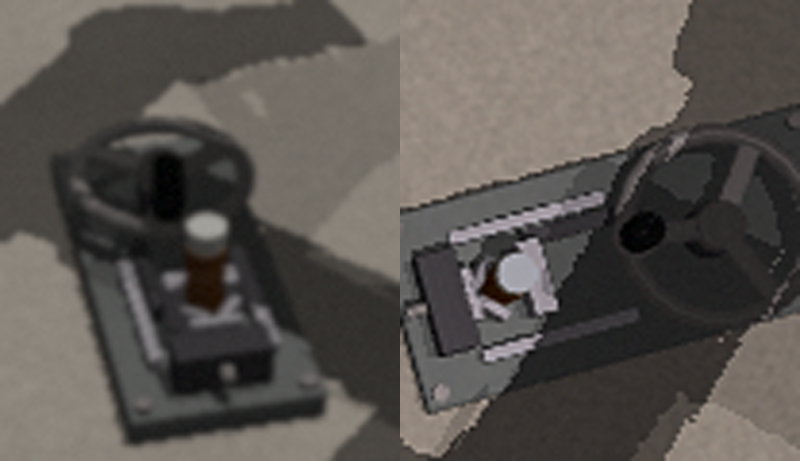

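View pics/full_top.png

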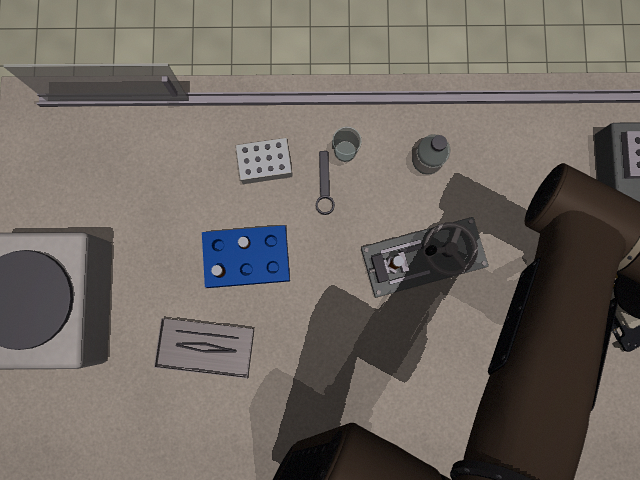

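Run:
```python
from fit import *
w=atz(S["top"],430.9,250.4,.085); print(w); d=w[:2]-[.5333,-.2133]; print(np.hypot(*d),np.degrees(np.arctan2(d[1],d[0])), "expected 98.4")
```

```text
[ 0.52390226 -0.16416208  0.085     ]
0.050028515715537215 100.82720415473183 expected 98.4
```

The vial sits upright in the vee with the jaw against it: cap at (207,232) in the side crop and (518,272) in the top crop. The knob is where it was left (100.8° from the picture, 98.4° expected), and nothing else has moved. Handing in.

```bash
python3 -c "
from plant import ctrl
print(ctrl.close_job(), ctrl.get_obs()['clock'])"
```

```text
the job is handed in; nothing more can be done
the job is handed in; nothing more can be done
```

The tall vial is clamped upright between the jaw and the vee. I handed the job in at about 19 s of the 72 s allowed; no verdict is reported.

- **Placing:** I lifted the vial from the rack and lowered it onto the seat until I felt it touch (4.6 N upwards), then let go. It stood by itself.
- **Winding:** I turned the wheel clockwise by its knob through about 156°. The effort at the knob stayed near 11 N until the vial began to bear, at about 144°. It then rose to 16.4 N while turning and 16.3 N at standstill. Allowing for the 1–2 N a standstill reading falls short, that is about 17 N. The last few readings scattered by about 0.5 N and did not rise steadily.
- **Letting go:** I eased the arm's push, opened the fingers and moved clear.
- **Last checks:** The pictures show the vial upright in the vee with the jaw against it. The other two vials and the loose objects in the top view are where they were. The knob's angle in the picture was about 2° off the angle from the arm (100.8° against 98.4°), which is within what I can measure.
- **Side loads:** While winding, the tool also felt up to about 12 N vertically and 12 N along the wheel's radius, well under the limits.

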